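Fetch the red-capped jar from the crowded spill tray for weighing

ROBOT

A 7-joint arm with a two-finger parallel gripper is mounted at the origin on a cart in front of the work surface, level with it; the furniture and walls round the work are solid. World frame = base frame: x ahead of the robot, y to its left, z up, the work surface at z = 0. Lengths are in m, angles in degrees, forces in N, time in s.
With the tool pointing down it reaches from about 0.425 to 0.875 m from the base axis. Payload 4.7 kg.
Tool frame: the origin (TCP) lies between the finger pads; the fingertips stand 22 mm ahead of it and the grasp point (between the pads) lies 3 mm ahead of it (env.tip_reach is the distance from the TCP to the fingertips, in m); z points along the fingers, y is the line along which they close (so a half turn about z gives the same grasp; the last joint's range is limited). The gripper opens to 87 mm and grips with 3 to 60 N. Pads are 19 mm wide; open, the fingers measure 117 mm over their backs; the gripper's body (75 mm by 190 mm) begins 51 mm behind the grasp point.
Start: joints at [-75.166, 18.392, -4.016, 83.108, 1.295, 78.541, -3.26], TCP at [0.158, 0.631, 0.245] pointing down, gripper open.
Joint ranges: [-163.93, 163.93], [-17.29, 119.83], [-79.2, 71.16], [3.27, 140.29], [-89.18, 269.18], [5.43, 117.66], [-154.24, 154.24]. Speed limits (degrees/s): [147.25, 147.25, 180, 180, 180, 180, 180].

INTERFACE

Orientations are given as [roll, pitch, yaw] about the fixed x, y, z axes, in that order (R = Rz(yaw) Ry(pitch) Rx(roll)).
In Python, from cell import env gives the robot as it stands.
- The arm moves only by the shell command python3 -m creep 'ROWS' [FORCE]. ROWS is JSON, one flat list of numbers, 7 for each row, row after row: the finger opening in mm, from 0 to 87, then the shift along the tool's x, y, z in units of 30 mm (1.0 is 30 mm), then the turn, a rotation vector about the tool's x, y, z in units of 6 degrees (1.0 is 6 degrees). A call has 1 to 12 rows; each row is the pose to reach, as a shift and turn from the pose commanded when the call began, along the tool's axes at that moment; what a row does not reach only later rows make up. A row lasts 1/10 s, in which the tool goes at most 50 mm and 8.59 degrees, less where a joint would pass 70% of its speed; a pose out of reach is approached as far as the arm can. A call with a gripper value outside its range is refused whole. The fingers move at their own pace and stop on an object; FORCE is the grip in N (left out, the last holds). Time passes only in rows, so rows that repeat a pose let the fingers close. It gives the time, the measured TCP pose, the force, the opening and the grip force at its end, in the units of the state.
- env.get_obs(): the state, without advancing time (a new reading comes with each control period).
- env.read_camera(name): name is "scene" or "top" or "wrist"; returns a dict with "color" (480x640x3 uint8, red, green, blue), "depth" (480x640 float32, m along the optical axis (not along the pixel's ray), 0 where there is no reading), "fovy" (degrees; the focal length in pixels is half the picture's height over the tangent of half this angle, whatever the lens; pixels are square), "cx", "cy" (the principal point, pixels), "R" (3x3) and "t" (3): a world point X has camera coordinates R X + t. Camera axes: x right, y down, z forward; pixel columns grow to the right and rows downward; lengths in m; the calibration is good to about 2 mm. The wrist camera is an equidistant fisheye: a pixel r from the principal point sees the ray r / f radians off the axis. A picture is of the moment at which its call begins.
- env.sign_off(): hands the job in; it is judged then, once.
The state is a dict: "time_s": time; "qpos": joint angles; "joint_velocities": joint speeds; "effort": joint torques, N m; "tool_pos": TCP position; "tool_rot": TCP orientation; "force": force on the tool from outside, world axes, zero at the start; "wrist_torque": the same for the moment, N m; "grip_width": finger opening in m; "grasp_force": force on a finger pad.
Only numpy, scipy, OpenCV 4.12 (cv2) and the standard library are available. Lean on these libraries where they do the work, as an engineer would, in place of code of your own. Each camera call takes 0.05 s, during which the arm holds its last target. There are 200 camera calls.

TASK

The red-capped jar at the back of the blue spill tray has to go on the balance, but the three taller bottles in the tray hem it in. First stand all three bottles on the green mat, then set the jar upright in the middle of the balance pan, and only then put every bottle back in the tray on the place where it stood. Keep everything upright and leave the small vial in the tray alone.

Things in the scene. Friction and masses are not known exactly. Their poses are not given: they have to be found in the camera images.
- red_jar: the jar to be weighed: white jar with a wide red screw cap, 57 mm across, 92 mm tall. The cap is the top 18 mm, 55 mm across, fixed. About 0.25 kg. Origin: centre of its underside, z up. It stands in the tray at about x = +30 mm, y = 0 in the tray's frame.
- amber_bottle: amber (brown) bottle with a black screw cap, body 66 mm across, 156 mm tall; cap 38 mm across, the top 25 mm, fixed, good to grip. About 0.55 kg. Origin: centre of its underside, z up. Starts on one of the three white-ringed places of the tray.
- white_bottle_big: white bottle with a white screw cap, body 66 mm across, 140 mm tall; cap 38 mm across, the top 24 mm, fixed, good to grip. About 0.5 kg. Origin: centre of its underside, z up. Starts on one of the three white-ringed places of the tray.
- white_bottle_small: white bottle with a black screw cap, body 60 mm across, 124 mm tall; cap 35 mm across, the top 22 mm, fixed, good to grip. About 0.22 kg. Origin: centre of its underside, z up. Starts on one of the three white-ringed places of the tray.
- vial: small vial with a black cap and pink contents, 24 mm across, 48 mm tall, standing in the tray's far right corner, at about x = +62 mm, y = -100 mm in the tray's frame; must be left alone. Origin: centre of its underside.
- tray: fixed blue plastic spill tray, 170 mm (its x, away from the robot) by 240 mm (its y), rim 20 mm high, walls 5 mm, floor 5 mm above the worktop. Origin: centre of its underside. Printed on the floor: a red ring (64 mm) at x = +30, y = 0 mm for the jar and white rings (74 mm) at (-46, 0), (+10, +76) and (+10, -76) mm, where the three bottles start, which on which changes from run to run, each within 5 mm of the ring's centre.
- mat: fixed flat green mat, 210 x 210 mm, 3 mm thick, the place to park the bottles. Origin: centre of its underside, x and y along its sides.
- balance: fixed white top-pan balance, 200 mm (its x) by 160 mm (its y), casing top 52 mm high, sloping grey display panel toward the robot (-x), round steel pan 116 mm across, 68 mm above the worktop, its centre 25 mm toward +x from the origin. Origin: centre of its underside. A marker pen lies along its left (+y) side on the worktop.
- pan (a point): centre of the pan's upper face, 68 mm above the worktop.
- screw_clamp: part of the lattice of rods behind the work, not to be handled: a dark green boss-and-jaw clamp that sticks out over the worktop, between the balance and the other things, to x = 0.53 m at y = -0.12 to -0.17 m, 0.48 to 0.57 m above the worktop. Arm and wrist should stay clear of it: pass it nearer to the robot. A level rod of the lattice also runs along y at x = 0.70 m, 0.34 m up, another 0.52 m up. Origin: about 95 mm behind (+x of) the jaw's tip.
Things that resemble listed ones, but are neither listed nor needed, are in the scene too. Leave any purple or turquoise look-alike of the red_jar alone.

How it is judged:
By the outcome, as a careful person would: the job done as asked, in the order asked, and still so for the second after the job is handed in, with the robot touching nothing.
It also fails if it takes over 128 s, if anything falls off the work surface, if the arm or the gripper's body presses on something with over 40 N, if the wrist force passes 120 N, or if a joint passes its speed limit or range.

## Working session

There is one attempt and no reset: what is moved stays moved. The work goes in short steps, Python scripts to look and compute and a shell command to move; the robot and the scene stay as the last step left them, time stands still between calls to the robot, and variables do not carry over. Pictures are saved under pics/ and viewed, at most 14 in all, crops included, and the job is handed in when it is done.

```bash
ls; mkdir -p pics; python3 - <<'E'
from cell import env
import cv2,numpy as np
o=env.get_obs();print({k:np.round(v,3).tolist() for k,v in o.items()},env.tip_reach)
for n in("scene","top"):
    c=env.read_camera(n);cv2.imwrite(f"pics/{n}0.png",c["color"][:,:,::-1]);np.savez(f"pics/{n}0.npz",**c)
    print(n,c["fovy"],c["R"].round(3).tolist(),c["t"])
E
```

```text
pics
{'time_s': 0.0, 'qpos': [-75.165, 18.439, -4.016, 83.175, 1.296, 78.54, -3.259], 'joint_velocities': [0.018, 0.067, 0.102, -0.06, 0.018, -0.056, -0.009], 'effort': [0.0, -49.131, -0.404, -31.252, -0.064, 0.044, 0.0], 'tool_pos': [0.157, 0.63, 0.243], 'tool_rot': [-179.891, 0.007, 165.976], 'force': [-0.034, -0.441, -0.058], 'wrist_torque': [-0.025, -0.001, -0.005], 'grasp_force': 0.0, 'grip_width': 0.087} 0.022
scene 51.1899036494397 [[-0.905, -0.426, -0.022], [-0.238, 0.548, -0.802], [0.353, -0.72, -0.598]] [0.50285133 0.2625472  2.05871242]
top 48.4620177312229 [[0.258, -0.966, 0.005], [-0.878, -0.236, -0.416], [0.403, 0.103, -0.91]] [0.05213467 0.59002778 1.76532796]
```

View pics/top0.png

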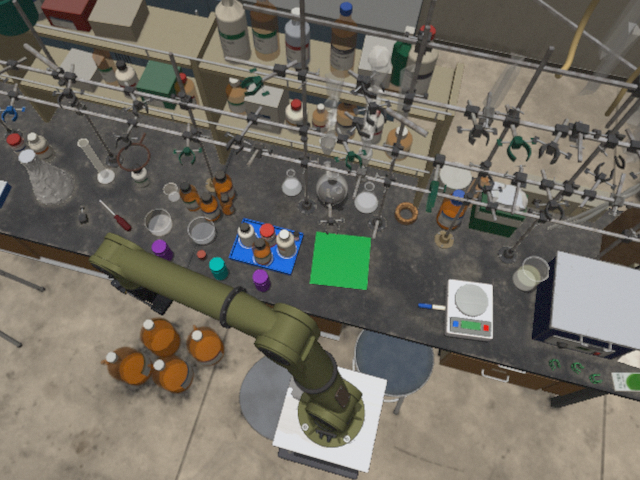

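View pics/scene0.png

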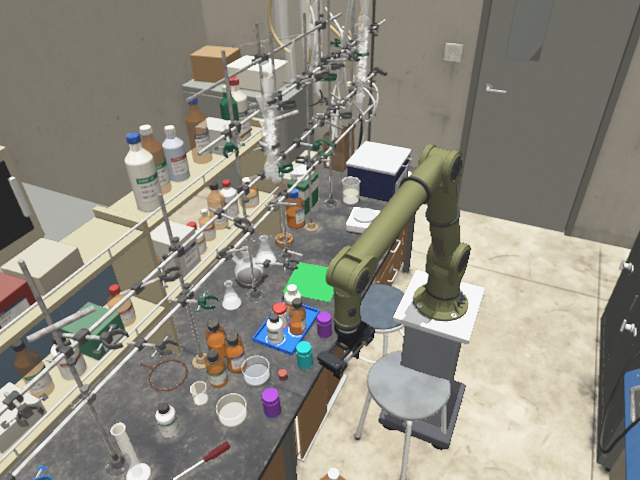

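The top view shows the tray at (268,246), the mat at (341,260) and the balance with its pan at (471,299). Look-alike jars stand at (261,280) and (217,268). Next I measure positions.

```bash
cat > h.py <<'E'
import numpy as np,cv2
def cloud(c):
    f=240/np.tan(np.radians(float(c["fovy"]))/2);v,u=np.mgrid[:480,:640];z=c["depth"]
    P=np.stack([(u-c["cx"])/f*z,(v-c["cy"])/f*z,z],-1)
    return (P-c["t"])@c["R"]
E
python3 - <<'E'
import numpy as np,cv2
from h import *
c=dict(np.load("pics/top0.npz"));X=cloud(c);img=c["color"];h=cv2.cvtColor(img,cv2.COLOR_RGB2HSV)
ok=c["depth"]>0
def rect(m,n):
    p=X[m][:,:2].astype(np.float32);r=cv2.minAreaRect(p);print(n,len(p),np.round(r[0],4),np.round(r[1],3),r[2].__round__(1),"z",np.median(X[m][:,2]).round(4))
H,S,V=h[...,0],h[...,1],h[...,2];z=X[...,2]
u=np.arange(640)[None,:];v=np.arange(480)[:,None]
g=ok&(H>50)&(H<75)&(S>150)&(u>300)&(u<380)&(v>225)&(v<295)&(abs(z)<.02);rect(g,"mat")
box=ok&(u>220)&(u<312)&(v>210)&(v<280)
b=box&(H>100)&(H<125)&(S>150)&(z<.04);rect(b,"tray")
t=box&(z>.04)&(z<.2)
from scipy.ndimage import label
for lo,hi,nm in((.085,.105,"jar"),(.122,.136,"small"),(.137,.15,"big"),(.151,.17,"amber"),(.045,.06,"vial")):
    l,n=label(box&(z>lo)&(z<hi))
    for i in range(1,n+1):
        m=l==i
        if m.sum()>8:
            vv,uu=np.nonzero(m);q=X[m];print(nm,m.sum(),uu.mean().round(),vv.mean().round(),(q.min(0)+q.max(0))[:2].round(4)/2,np.median(q[:,2]).round(4),img[m].mean(0).round())
p=ok&(u>440)&(u<500)&(v>275)&(v<345)
rect(p&(z>.045)&(z<.058),"casing");rect(p&(z>.0625)&(z<.075),"pan")
big=cv2.resize(img[205:290,225:380],None,fx=5,fy=5,interpolation=cv2.INTER_CUBIC);cv2.imwrite("pics/crop0.png",big[:,:,::-1])
E
```

```text
mat 2886 [0.5316 0.098 ] [0.215 0.209] 8.2 z 0.0029
tray 1070 [0.5133 0.3817] [0.247 0.185] 88.8 z 0.0077
jar 159 267.0 231.0 [0.53645 0.3782 ] 0.097 [177.  70.  62.]
jar 110 247.0 233.0 [0.5154  0.45305] 0.096 [167. 164. 158.]
jar 19 293.0 242.0 [0.5185  0.27655] 0.0986 [114. 110. 107.]
jar 39 283.0 246.0 [0.4915  0.30465] 0.096 [123. 117. 106.]
jar 22 261.0 257.0 [0.43275 0.36955] 0.0957 [105.  74.  44.]
jar 30 222.0 263.0 [0.37075 0.49475] 0.0923 [ 15. 148. 142.]
jar 124 260.0 275.0 [0.36735 0.3509 ] 0.0934 [138.  64. 167.]
small 56 244.0 227.0 [0.5151 0.4527] 0.1298 [75. 73. 69.]
small 58 261.0 248.0 [0.4584 0.3779] 0.1262 [111.  72.  41.]
big 75 284.0 235.0 [0.51735 0.30565] 0.1443 [195. 195. 188.]
amber 80 259.0 242.0 [0.4583 0.3761] 0.159 [78. 75. 69.]
vial 25 296.0 234.0 [0.56985 0.27895] 0.051 [60. 59. 61.]
vial 18 247.0 242.0 [0.4924  0.44705] 0.0522 [99. 96. 91.]
vial 9 225.0 271.0 [0.36095 0.4845 ] 0.0511 [13. 62. 59.]
casing 1115 [ 0.4528 -0.3829] [0.2  0.16] 6.6 z 0.0521
pan 836 [ 0.4459 -0.3749] [0.177 0.147] 13.7 z 0.0674
```

View pics/crop0.png

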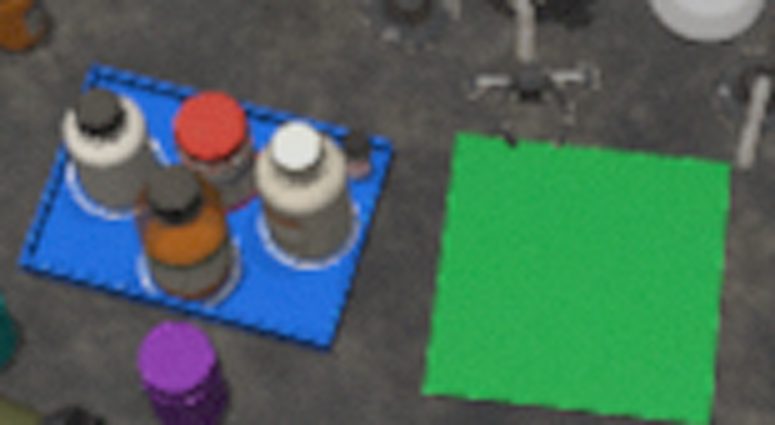

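The crop shows the tray at the left: small bottle (100,115), red jar (210,125), big white bottle (295,150), amber (175,195) and vial (355,150). The mat is clear at (580,275). I check the obstacles behind the mat and approach.

```bash
python3 - <<'E'
import numpy as np
from h import *
c=dict(np.load("pics/top0.npz"));X=cloud(c)[c["depth"]>0]
for x in np.arange(.4,.8,.04):
    r=[]
    for y in np.arange(-.5,.65,.05):
        m=(abs(X[:,0]-x-.02)<.02)&(abs(X[:,1]-y-.025)<.025)&(X[:,2]<.8);r.append(f"{X[m,2].max()*100:3.0f}" if m.any() else "  -")
    print(f"{x:.2f}",*r)
E
python3 -m creep '[87,0,0,-1,0,0,0, 87,-1,-0.5,-2,0,0,1.4, 87,-2,-1,-2,0,0,2.8, 87,-3.2,-1.6,-2,0,0,4.2, 87,-4.4,-2.2,-2,0,0,5.6, 87,-5.6,-2.8,-2,0,0,7, 87,-6.8,-3.4,-2,0,0,8.4, 87,-8,-4,-2,0,0,9.8, 87,-9.2,-4.6,-2,0,0,11.2, 87,-10.4,-5.1,-2,0,0,12.6, 87,-11.4,-5.6,-2,0,0,12.67, 87,-11.78,-5.78,-2,0,0,12.67]' 25
```

```text
0.40   7   7   8   7   3   2   1   1   2   1   2   1   1   1   1   3   3  13   9   3   2   4   3
0.44   6   8   8   8   2   2   1   1   2   1   2   2   2   2   1   3  13  17  13   3   2   6   5
0.48   6   8   8   7   6   1   1   1   1   1   2   2   2   1   1  15  15  12  14  14   1   5   1
0.52   5   7   8   7   6   1   1  56   1   1   1   2   1   1   1  15  15  11  14  13   1   8  13
0.56  54  54  80  80  77   1  53  57   1   1   2  79  56  13   1   7   3  10  53  54   6  12  35
0.60  55  80  80  80  78  80  80  80   1   5  79  79  78  80  72   1  76  76  75  54  53  11  35
0.64  54  79  79  79  78  79  79  54  70  70  78  80  80  80  75   1   1  77  76  53   1  17  35
0.68  80  80  78  77  80  78  78  78  77  80  80  80  80  80  78  80  78  78  78  78  53  53  58
0.72  80  78  77  36  78  80  80  75   4  78  53  35  77  80  77  78  78   8  53  36   2   2  54
0.76  80  24  35  36  35  20  75   3  61  61  29  29   9  61  18   8  12  61   1   1   1  62   1
time_s: 1.3
tool_pos: [0.4615, 0.3729, 0.3043]
tool_rot: [179.9, 0.1, 89.6]
force: [0.2, -0.4, 0.7]
grip_width: 0.0872
grasp_force: 0.0
```

```bash
cat >> h.py <<'E'
def fish(c):
    f=240/np.tan(np.radians(float(c["fovy"]))/2);v,u=np.mgrid[:480,:640];a=u-c["cx"];b=v-c["cy"];r=np.hypot(a,b)+1e-9;th=r/f;z=c["depth"]
    P=np.stack([a/r*np.tan(th)*z,b/r*np.tan(th)*z,z],-1);P[th>1.3]=np.nan
    return (P-c["t"])@c["R"]
def circ(p):  # circle fit via enclosing circle of xy
    (x,y),r=cv2.minEnclosingCircle(p[:,:2].astype(np.float32));return round(x,4),round(y,4),round(r,4)
E
python3 - <<'E'
from cell import env
from h import *
from scipy.ndimage import label
c=env.read_camera("wrist");np.savez("pics/w1.npz",**c);cv2.imwrite("pics/w1.png",c["color"][:,:,::-1])
X=fish(c);z=X[...,2];print(c["fovy"],c["cx"],c["cy"],env.get_obs()["tool_pos"],-c["R"].T@c["t"])
for lo,hi,nm in((.09,.102,"jar"),(.124,.133,"small"),(.140,.149,"big"),(.155,.166,"amber"),(.046,.06,"vial")):
    with np.errstate(invalid='ignore'):
        l,n=label((c["depth"]>0)&(z>lo)&(z<hi)&(X[...,0]>.4)&(X[...,1]>.25))
    for i in range(1,n+1):
        m=l==i
        if m.sum()>150:print(nm,m.sum(),np.argwhere(m).mean(0).round(),circ(X[m]),np.median(z[m]).round(4))
E
```

```text
65.70646984690485 319.7498981143925 237.69457614577271 [0.46177117 0.37279978 0.30420908] [0.46127706 0.45489744 0.44429527]
jar 287 [ 20. 512.] (0.6678, 0.5829, 0.0289) 0.0959
jar 180 [ 23. 473.] (0.6182, 0.5702, 0.0151) 0.0971
jar 1391 [126. 376.] (0.5171, 0.4559, 0.0296) 0.0965
jar 2255 [203. 397.] (0.536, 0.3813, 0.0276) 0.0971
jar 352 [254. 368.] (0.5153, 0.3112, 0.0326) 0.0982
small 305 [ 10. 540.] (0.6783, 0.5886, 0.0217) 0.1274
small 1158 [125. 384.] (0.5159, 0.4566, 0.0175) 0.1286
small 499 [198. 322.] (0.46, 0.3811, 0.0231) 0.1269
big 1114 [293. 382.] (0.5174, 0.3081, 0.0192) 0.1441
amber 1537 [220. 317.] (0.4583, 0.3804, 0.0187) 0.1593
vial 176 [  7. 356.] (0.5011, 0.5963, 0.0344) 0.0473
vial 213 [  9. 615.] (0.8608, 0.6489, 0.053) 0.0531
vial 200 [ 37. 451.] (0.6138, 0.5671, 0.0235) 0.0534
vial 409 [211. 559.] (0.7759, 0.3615, 0.0271) 0.0528
vial 180 [239. 362.] (0.5128, 0.3191, 0.0305) 0.0531
vial 152 [275. 414.] (0.57, 0.2825, 0.0111) 0.0529
```

View pics/w1.png

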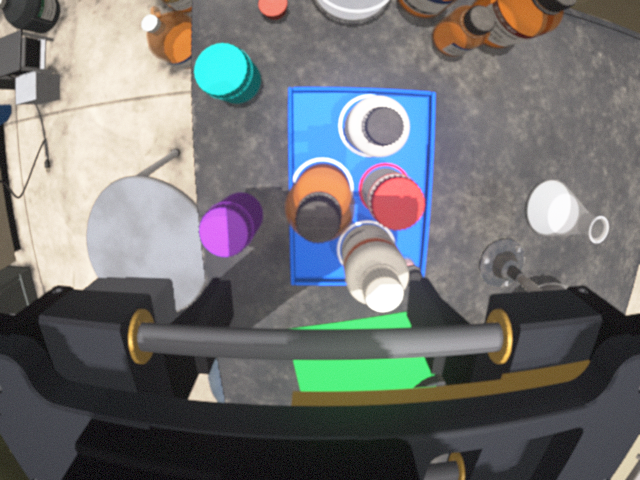

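The wrist view shows amber's cap at (317,220), small's at (384,125), big's at (382,293), the jar at (397,203) and the vial at (414,275). Fitted radii match the given sizes. I descend on amber.

```bash
python3 -m creep '[80,0.17,-0.12,1,0,0,0, 80,0.17,-0.12,2,0,0,0, 80,0.17,-0.12,3,0,0,0, 80,0.17,-0.12,4,0,0,0, 80,0.17,-0.12,4.73,0,0,0, 80,0.17,-0.12,4.73,0,0,0, 60,0.17,-0.12,4.73,0,0,0, 45,0.17,-0.12,4.73,0,0,0,30,0.17,-0.12,4.73,0,0,0,20,0.17,-0.12,4.73,0,0,0,20,0.17,-0.12,4.73,0,0,0,20,0.17,-0.12,4.73,0,0,0]' 30
```

```text
time_s: 2.55
tool_pos: [0.4556, 0.3819, 0.1633]
tool_rot: [179.9, -0.0, 89.9]
force: [1.0, -0.6, 0.7]
grip_width: 0.0401
grasp_force: 0.8
```

```bash
python3 -m creep '[50,0,0,0,0,0,0, 50,-0.1,0.09,0,0,0,0, 45,-0.1,0.09,0,0,0,0, 30,-0.1,0.09,0,0,0,0, 20,-0.1,0.09,0,0,0,0,20,-0.1,0.09,0,0,0,0,20,-0.1,0.09,0,0,0,0,20,-0.1,0.09,0,0,0,0,20,-0.1,0.09,0,0,0,0]' 30
```

```text
time_s: 3.45
tool_pos: [0.4578, 0.3788, 0.1627]
tool_rot: [180.0, 0.0, 89.9]
force: [2.1, -0.4, -1.0]
grip_width: 0.0371
grasp_force: 29.9
```

```bash
python3 -m creep '[20,0,0,-0.5,0,0,0, 20,0,0,-1.3,0,0,0, 20,0,0,-2.3,0,0,0, 20,0,0,-3.3,0,0,0, 20,0,0,-4.3,0,0,0, 20,-0.3,0,-5,0,0,0, 20,-1,0.1,-5.2,0,0,0, 20,-2,0.2,-5.2,0,0,0,20,-3,0.3,-5.2,0,0,0,20,-4,0.4,-5.2,0,0,0,20,-5,0.5,-5.2,0,0,0,20,-6,0.57,-5.2,0,0,0]' 30
python3 -m creep '[20,-1,0,0,0,0,0, 20,-2,0,0,0,0,0, 20,-2.8,0,0.3,0,0,0, 20,-3.2,0,1,0,0,0, 20,-3.37,0,2,0,0,0, 20,-3.37,0,3,0,0,0,20,-3.37,0,4,0,0,0,20,-3.37,0,4.6,0,0,0,20,-3.37,0,5,0,0,0,20,-3.37,0,5,0,0,0]'
```

```text
time_s: 4.65
tool_pos: [0.4733, 0.1956, 0.3171]
tool_rot: [-179.8, 0.1, 89.9]
force: [0.6, 0.0, -6.2]
grip_width: 0.0368
grasp_force: 29.8
time_s: 5.65
tool_pos: [0.4722, 0.0965, 0.1665]
tool_rot: [-179.7, 0.1, 89.9]
force: [-0.2, -0.7, -6.5]
grip_width: 0.0371
grasp_force: 29.7
```

```bash
python3 -m creep '[20,0,0,0.08,0,0,0, 20,0,0,0.14,0,0,0, 20,0,0,0.18,0,0,0, 20,0,0,0.18,0,0,0,20,0,0,0.18,0,0,0]'
```

```text
time_s: 6.15
tool_pos: [0.4746, 0.0979, 0.1636]
tool_rot: [180.0, -0.0, 90.0]
force: [0.4, 0.2, -6.4]
grip_width: 0.0367
grasp_force: 29.8
```

```bash
python3 -m creep '[20,0,0,0.06,0,0,0, 20,0,0,0.1,0,0,0, 20,0,0,0.1,0,0,0]'
```

```text
time_s: 6.45
tool_pos: [0.4746, 0.0978, 0.1606]
tool_rot: [180.0, -0.0, 90.0]
force: [0.5, 0.4, -3.0]
grip_width: 0.0373
grasp_force: 29.7
```

```bash
python3 -m creep '[20,0,0,0.03,0,0,0, 50,0,0,0.03,0,0,0, 70,0,0,0.03,0,0,0, 70,0,0,-0.2,0,0,0, 70,0,0,-1,0,0,0, 70,0,0,-2,0,0,0,70,1,0.2,-2.2,0,0,0,70,2,0.4,-2.2,0,0,0,70,3,0.6,-2.2,0,0,0,70,4,0.8,-2.2,0,0,0,70,5,1,-2.2,0,0,0,70,6,1.2,-2.2,0,0,0]'
python3 -m creep '[70,0.7,0.15,0,0,0,0,70,0.97,0.23,0,0,0,0,70,0.97,0.23,0,0,0,0,70,0.97,0.23,0,0,0,0]'
```

```text
time_s: 7.65
tool_pos: [0.5109, 0.2792, 0.2269]
tool_rot: [180.0, -0.0, 90.0]
force: [0.5, -0.5, 0.2]
grip_width: 0.07
grasp_force: 0.0
time_s: 8.05
tool_pos: [0.5178, 0.3053, 0.2264]
tool_rot: [180.0, 0.1, 89.9]
force: [0.3, -0.8, 0.3]
grip_width: 0.0699
grasp_force: 0.0
```

```bash
python3 -m creep '[70,0.05,0,1,0,0,0,70,0.05,0,2,0,0,0,70,0.05,0,2.68,0,0,0,70,0.05,0,2.68,0,0,0,70,0.05,0,2.68,0,0,0,40,0.05,0,2.68,0,0,0,30,0.05,0,2.68,0,0,0,20,0.05,0,2.68,0,0,0,20,0.05,0,2.68,0,0,0,20,0.05,0,2.68,0,0,0,20,0.05,0,2.68,0,0,0,20,0.05,0,2.68,0,0,0]'
```

```text
time_s: 9.25
tool_pos: [0.5179, 0.3084, 0.1461]
tool_rot: [179.9, -0.0, 90.0]
force: [1.1, 0.2, 0.2]
grip_width: 0.0372
grasp_force: 30.0
```

```bash
python3 -m creep '[20,0,0,-0.5,0,0,0, 20,0,0,-1.3,0,0,0, 20,0,0,-2.3,0,0,0, 20,-0.2,0.2,-3,0,0,0, 20,-0.8,0.5,-3.2,0,0,0, 20,-1.7,0.8,-3.2,0,0,0, 20,-2.7,1.1,-3.2,0,0,0, 20,-3.7,1.4,-3.2,0,0,0,20,-4.7,1.6,-3.2,0,0,0,20,-5.7,1.74,-3.2,0,0,0,20,-6.7,1.74,-3.2,0,0,0,20,-7.7,1.74,-3.2,0,0,0]'
python3 -m creep '[20,-0.7,0,0,0,0,0, 20,-1.08,0,0.3,0,0,0, 20,-1.08,0,1,0,0,0, 20,-1.08,0,2,0,0,0, 20,-1.08,0,2.8,0,0,0, 20,-1.08,0,3.13,0,0,0,20,-1.08,0,3.2,0,0,0,20,-1.08,0,3.25,0,0,0,20,-1.08,0,3.25,0,0,0,20,-1.08,0,3.25,0,0,0]'
```

```text
time_s: 10.45
tool_pos: [0.5686, 0.0759, 0.2417]
tool_rot: [-179.9, 0.0, 89.9]
force: [0.2, -0.8, -4.3]
grip_width: 0.037
grasp_force: 30.0
time_s: 11.45
tool_pos: [0.5701, 0.045, 0.1454]
tool_rot: [179.9, -0.0, 90.0]
force: [0.4, 1.3, -3.6]
grip_width: 0.037
grasp_force: 30.0
```

```bash
python3 -m creep '[20,0,0,0.04,0,0,0, 20,0,0,0.07,0,0,0, 20,0,0,0.07,0,0,0]'
```

```text
time_s: 11.75
tool_pos: [0.5702, 0.0451, 0.1438]
tool_rot: [179.9, -0.1, 90.0]
force: [-0.9, 0.6, 4.7]
grip_width: 0.0375
grasp_force: 30.0
```

```bash
python3 -m creep '[50,0,0,0,0,0,0, 70,0,0,0,0,0,0, 70,0,0,-0.3,0,0,0, 70,0,0,-1.3,0,0,0, 70,0.3,0,-2.3,0,0,0,70,1.3,-0.3,-2.5,0,0,0,70,2.5,-0.6,-2.5,0,0,0,70,3.7,-0.9,-2.5,0,0,0,70,4.9,-1.2,-2.5,0,0,0,70,6.1,-1.5,-2.5,0,0,0,70,7.3,-1.82,-2.5,0,0,0,70,8.5,-1.82,-2.5,0,0,0]'
python3 -m creep '[70,1.2,0,0,0,0,0,70,2.4,0,0,0,0,0,70,3.6,0,0,0,0,0,70,4.6,0,0,0,0,0,70,5.16,0,0,0,0,0,70,5.16,0,0,0,0,0,70,5.16,0,0,0,0,0,70,5.16,0,0,0,0,0]'
```

```text
time_s: 12.95
tool_pos: [0.514, 0.3017, 0.2181]
tool_rot: [180.0, -0.1, 90.0]
force: [-0.2, -0.2, -0.8]
grip_width: 0.0698
grasp_force: 0.0
time_s: 13.75
tool_pos: [0.5161, 0.4529, 0.2177]
tool_rot: [180.0, 0.0, 89.8]
force: [0.2, -0.2, 0.5]
grip_width: 0.0698
grasp_force: 0.0
```

```bash
python3 -m creep '[70,0.06,0,1,0,0,0,70,0.06,0,2,0,0,0,70,0.06,0,2.89,0,0,0,70,0.06,0,2.89,0,0,0,70,0.06,0,2.89,0,0,0,40,0.06,0,2.89,0,0,0,30,0.06,0,2.89,0,0,0,20,0.06,0,2.89,0,0,0,20,0.06,0,2.89,0,0,0,20,0.06,0,2.89,0,0,0,20,0.06,0,2.89,0,0,0,20,0.06,0,2.89,0,0,0]' 25
```

```text
time_s: 14.95
tool_pos: [0.5154, 0.4566, 0.1308]
tool_rot: [180.0, -0.0, 90.0]
force: [1.3, 0.5, 1.2]
grip_width: 0.0345
grasp_force: 24.9
```

```bash
python3 -m creep '[20,0,0,-0.5,0,0,0, 20,0,0,-1.3,0,0,0, 20,0,0,-2.3,0,0,0, 20,0,0,-3.2,0,0,0, 20,-0.4,0,-3.6,0,0,0, 20,-1.3,0.2,-3.6,0,0,0, 20,-2.3,0.5,-3.6,0,0,0, 20,-3.3,0.8,-3.6,0,0,0,20,-4.3,1.1,-3.6,0,0,0,20,-5.3,1.4,-3.6,0,0,0,20,-6.3,1.7,-3.6,0,0,0,20,-7.3,1.82,-3.6,0,0,0]'
python3 -m creep '[20,-1,0,0,0,0,0, 20,-2,0,0,0,0,0, 20,-2.7,0,0.3,0,0,0, 20,-2.92,0,1,0,0,0, 20,-2.92,0,2,0,0,0, 20,-2.92,0,3,0,0,0,20,-2.92,0,3.55,0,0,0,20,-2.92,0,3.64,0,0,0,20,-2.92,0,3.66,0,0,0,20,-2.92,0,3.68,0,0,0,20,-2.92,0,3.68,0,0,0]'
```

```text
time_s: 16.15
tool_pos: [0.5696, 0.2346, 0.238]
tool_rot: [-179.9, 0.1, 89.9]
force: [0.1, -0.4, -2.4]
grip_width: 0.0347
grasp_force: 24.9
time_s: 17.25
tool_pos: [0.5698, 0.1498, 0.129]
tool_rot: [179.9, -0.0, 90.0]
force: [0.6, 0.4, -2.7]
grip_width: 0.0344
grasp_force: 25.0
```

```bash
python3 -m creep '[20,0,0,0.03,0,0,0, 20,0,0,0.05,0,0,0, 20,0,0,0.05,0,0,0]'
```

```text
time_s: 17.55
tool_pos: [0.5699, 0.1501, 0.1273]
tool_rot: [179.9, -0.0, 90.0]
force: [-0.6, -0.4, 0.7]
grip_width: 0.035
grasp_force: 25.0
```

```bash
python3 -m creep '[50,0,0,0,0,0,0, 70,0,0,0,0,0,0, 80,0,0,-0.3,0,0,0, 87,0,0,-1.3,0,0,0, 87,0.3,0,-2.3,0,0,0,87,1.3,-0.3,-2.5,0,0,0,87,2.5,-0.6,-2.5,0,0,0,87,3.7,-0.9,-2.5,0,0,0,87,4.9,-1.13,-2.5,0,0,0,87,6.1,-1.13,-2.5,0,0,0,87,7.2,-1.13,-2.5,0,0,0,87,7.67,-1.13,-2.5,0,0,0]'
python3 - <<'E'
from cell import env
from h import *
c=env.read_camera("top");cv2.imwrite("pics/t2.png",cv2.resize(c["color"][205:305,225:385],None,fx=5,fy=5)[:,:,::-1])
X=cloud(c);z=X[...,2];u=np.arange(640)[None,:]
for lo,hi,n,b in((.152,.17,"amber",1),(.138,.15,"big",1),(.12,.1345,"small",1),(.0625,.075,"pan",0)):
    m=(c["depth"]>0)&(z>lo)&(z<hi)&(X[...,0]<.66)&(X[...,0]>.36)
    m&=(abs(X[...,1]-.1)<.11) if b else (abs(X[...,1]+.38)<.09)
    print(n,m.sum(),circ(X[m]),np.median(X[m],0).round(4))
E
```

```text
time_s: 18.75
tool_pos: [0.5344, 0.3843, 0.202]
tool_rot: [-180.0, -0.1, 90.2]
force: [-0.9, -0.7, 0.8]
grip_width: 0.087
grasp_force: 0.0
amber 80 (0.5155, 0.0691, 0.0683) [0.474  0.0959 0.1573]
big 80 (0.5206, 0.0693, 0.0719) [0.5637 0.0445 0.1424]
small 212 (0.5498, 0.1275, 0.1115) [0.5676 0.1386 0.125 ]
pan 837 (0.444, -0.3818, 0.0926) [ 0.4685 -0.3836  0.0675]
```

View pics/t2.png

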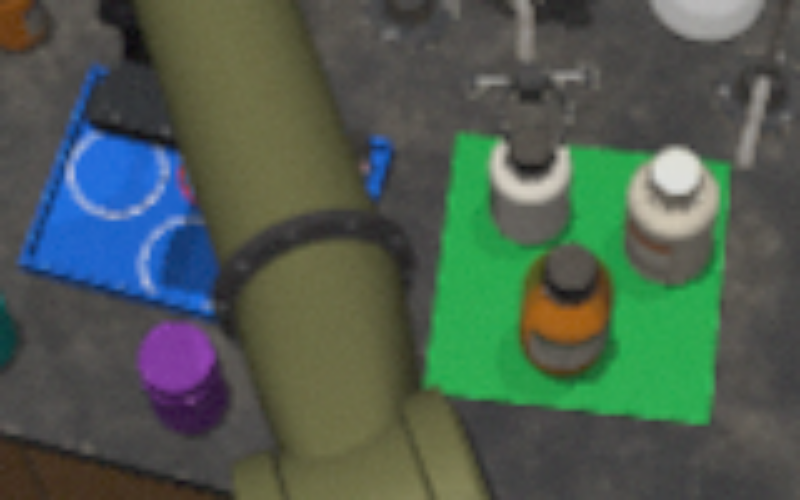

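All three bottles stand upright on the mat: amber at (570,310), small at (530,190) and big at (675,215). Now the jar.

```bash
python3 -m creep '[87,0,0,1,0,0,0,87,0,0,2,0,0,0,87,0,0,3,0,0,0,87,0,0,3.8,0,0,0,87,0,0,4.33,0,0,0,87,0,0,4.33,0,0,0,75,0,0,4.33,0,0,0,65,0,0,4.33,0,0,0,50,0,0,4.33,0,0,0,40,0,0,4.33,0,0,0,40,0,0,4.33,0,0,0,40,0,0,4.33,0,0,0]' 20
```

```text
time_s: 20.0
tool_pos: [0.5365, 0.3803, 0.0725]
tool_rot: [179.9, -0.1, 90.0]
force: [0.7, 0.5, 1.7]
grip_width: 0.0548
grasp_force: 19.7
```

```bash
python3 - <<'E'
import numpy as np
from h import *
c=dict(np.load("pics/top0.npz"));X=cloud(c);z=X[...,2];h=cv2.cvtColor(c["color"],cv2.COLOR_RGB2HSV)
cv2.imwrite("pics/bal.png",cv2.resize(c["color"][265:350,410:510],None,fx=6,fy=6,interpolation=cv2.INTER_CUBIC)[:,:,::-1])
b=(abs(X[...,1]+.38)<.12)&(abs(X[...,0]-.46)<.13)&(c["depth"]>0)
for x in np.arange(.34,.6,.02):print(round(x,2),[int(1000*np.median(z[b&(abs(X[...,0]-x)<.01)&(abs(X[...,1]-y)<.01)])) if (b&(abs(X[...,0]-x)<.01)&(abs(X[...,1]-y)<.01)).any() else None for y in np.arange(-.48,-.27,.02)])
E
```

```text
0.34 [-3, -4, -4, -1, 0, 0, 0, 0, -3, -4, -6]
0.36 [-5, 1, 3, 32, 36, 44, 46, 46, 11, -7, -7]
0.38 [-6, 50, 52, 55, 58, 58, 58, 58, 38, -2, -2]
0.4 [-510, -478, -463, 61, 63, 62, 61, 59, 47, 0, 0]
0.42 [-754, 46, -524, 54, 53, 55, 53, 49, 49, 0, -2]
0.44 [0, 46, -232, 62, 66, 67, 66, 56, 51, 16, 10]
0.46 [0, 49, -578, 68, 69, 68, 67, 67, 53, 23, 0]
0.48 [0, 53, 46, 63, 68, 69, 67, 68, 52, 8, 0]
0.5 [0, 50, 54, 66, 66, 68, 67, 66, 51, 31, 0]
0.52 [1, 48, 52, 65, 67, 66, 65, 55, 50, 37, 0]
0.54 [0, 45, 49, 49, 58, 59, 55, 52, 50, 26, -1]
0.56 [0, 3, 49, 48, 51, 48, 42, 1, 4, -1, 0]
0.58 [-1, 2, 1, 1, 0, 1, 7, -1, 0, 1, 3]
```

View pics/bal.png

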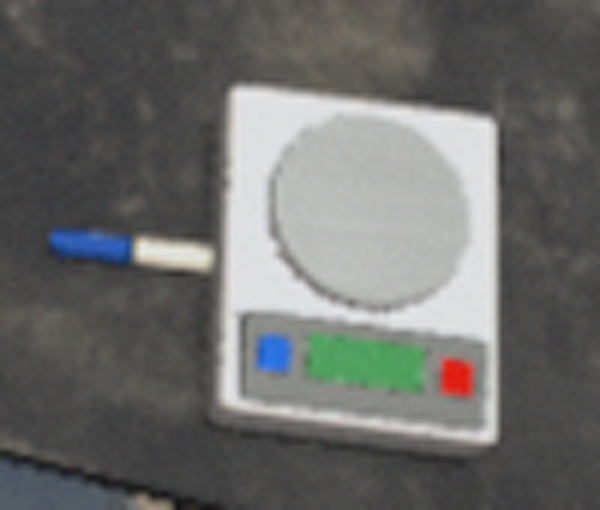

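The pan disc is centred at about (370,210) in the crop, which is (471.3,299.8) in the full image. I intersect that ray with z=0.068.

```bash
python3 - <<'E'
import numpy as np
c=dict(np.load("pics/top0.npz"));f=240/np.tan(np.radians(float(c["fovy"]))/2)
C=-c["R"].T@c["t"]
for u,v in((471.3,299.6),(455,299.6),(488,300.5),(471,283.3),(471.5,315.8)):
    d=c["R"].T@[(u-c["cx"])/f,(v-c["cy"])/f,1];print(u,v,(C+d*(.068-C[2])/d[2]).round(4))
E
```

```text
471.3 299.6 [ 0.4787 -0.3809  0.068 ]
455 299.6 [ 0.464 -0.326  0.068]
488 300.5 [ 0.4905 -0.4375  0.068 ]
471 283.3 [ 0.5381 -0.3714  0.068 ]
471.5 315.8 [ 0.4211 -0.3896  0.068 ]
```

```bash
python3 -m creep '[40,0,0,-0.5,0,0,0, 40,0,0,-1.4,0,0,0, 40,0,0,-2.4,0,0,0, 40,0,-0.1,-3.4,0,0,0, 40,-0.2,-0.4,-4.4,0,0,0, 40,-0.8,-0.8,-5.3,0,0,0, 40,-1.7,-1.2,-5.7,0,0,0, 40,-2.7,-1.6,-5.7,0,0,0, 40,-3.7,-2,-5.7,0,0,0, 40,-4.7,-2.3,-5.7,0,0,0, 40,-5.7,-2.6,-5.7,0,0,0, 40,-6.7,-2.8,-5.7,0,0,0]' 25
python3 -m creep '[40,-1,-0.1,0,0,0,0, 40,-2,-0.2,0,0,0,0, 40,-3,-0.3,0,0,0,0, 40,-4,-0.3,0,0,0,0, 40,-5,-0.3,0,0,0,0, 40,-6,-0.3,0.1,0,0,0, 40,-7,-0.3,0.6,0,0,0, 40,-8,-0.3,1.2,0,0,0, 40,-9,-0.3,1.5,0,0,0, 40,-9.6,-0.3,1.5,0,0,0, 40,-9.8,-0.3,1.5,0,0,0, 40,-9.8,-0.3,1.5,0,0,0]'
```

```text
time_s: 21.2
tool_pos: [0.4504, 0.1776, 0.243]
tool_rot: [-179.9, -0.0, 90.0]
force: [0.2, -0.4, -3.3]
grip_width: 0.055
grasp_force: 24.6
time_s: 22.4
tool_pos: [0.4422, -0.1153, 0.1981]
tool_rot: [180.0, -0.1, 89.9]
force: [1.0, -0.3, -2.0]
grip_width: 0.0545
grasp_force: 24.7
```

```bash
python3 -m creep '[40,-0.5,0,0,0,0,0, 40,-1.4,0,0,0,0,0, 40,-2.4,0,0,0,0,0, 40,-3.4,0.1,0,0,0,0, 40,-4.4,0.4,0,0,0,0, 40,-5.4,0.7,0,0,0,0, 40,-6.4,1,0,0,0,0, 40,-7.4,1.2,0,0,0,0, 40,-8.2,1.2,0,0,0,0, 40,-8.7,1.2,0,0,0,0, 40,-8.86,1.2,0,0,0,0, 40,-8.86,1.2,0,0,0,0]'
python3 -m creep '[40,0,0,0.5,0,0,0, 40,0,0,1,0,0,0, 40,0,0,1.5,0,0,0, 40,0,0,1.8,0,0,0, 40,0,0,1.95,0,0,0, 40,0,0,2,0,0,0, 40,0,0,2,0,0,0]'
```

```text
time_s: 23.6
tool_pos: [0.4788, -0.3798, 0.1974]
tool_rot: [-180.0, -0.1, 90.0]
force: [0.4, 1.0, -2.8]
grip_width: 0.0542
grasp_force: 24.7
time_s: 24.3
tool_pos: [0.4783, -0.381, 0.1379]
tool_rot: [180.0, 0.0, 89.9]
force: [0.9, -0.7, -2.2]
grip_width: 0.0545
grasp_force: 24.7
```

```bash
python3 -m creep '[40,0,0,0.04,0,0,0, 40,0,0,0.08,0,0,0, 40,0,0,0.08,0,0,0, 40,0,0,0.08,0,0,0]'
```

```text
time_s: 24.7
tool_pos: [0.4785, -0.3811, 0.1358]
tool_rot: [179.9, 0.0, 90.0]
force: [-0.1, -0.5, 0.1]
grip_width: 0.0543
grasp_force: 24.7
```

```bash
python3 -m creep '[60,0,0,0,0,0,0, 75,0,0,0,0,0,0, 87,0,0,0,0,0,0, 87,0,0,-0.3,0,0,0, 87,0,0,-1.2,0,0,0, 87,0,0,-2.2,0,0,0, 87,0.5,-0.1,-2.8,0,0,0, 87,1.5,-0.3,-2.8,0,0,0, 87,2.7,-0.6,-2.8,0,0,0, 87,3.7,-0.9,-2.8,0,0,0, 87,3.9,-1.2,-2.8,0,0,0, 87,4,-1.2,-2.8,0,0,0]'
python3 - <<'E'
from cell import env
from h import *
c=env.read_camera("top");np.savez("pics/top3.npz",**c)
cv2.imwrite("pics/t3.png",cv2.resize(c["color"][205:350,225:510],None,fx=2.8,fy=2.8)[:,:,::-1])
X=cloud(c);z=X[...,2]
def m(lo,hi,x,y):
    k=(c["depth"]>0)&(z>lo)&(z<hi)&(np.hypot(X[...,0]-x,X[...,1]-y)<.045);print(k.sum(),circ(X[k]) if k.any() else 0)
m(.152,.175,.478,-.381);m(.152,.17,.475,.098);m(.138,.15,.57,.045);m(.123,.1345,.57,.15)
E
```

```text
time_s: 25.9
tool_pos: [0.4419, -0.2598, 0.2199]
tool_rot: [179.9, -0.1, 90.0]
force: [0.2, -0.2, -0.4]
grip_width: 0.0868
grasp_force: 0.0
197 (0.4766, -0.38, 0.0296)
74 (0.4735, 0.0966, 0.0179)
57 (0.5684, 0.0434, 0.0188)
70 (0.583, 0.1499, 0.0329)
```

View pics/t3.png

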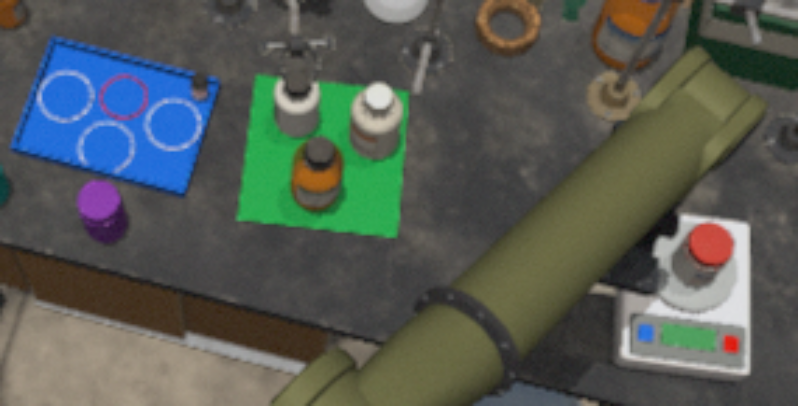

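The jar stands upright on the pan, with its cap at (710,243). It measures (0.4766,-0.380) against a pan centre of (0.478,-0.381). The bottles are still fine on the mat and the tray holds only the vial. Now I return the small bottle.

```bash
python3 -m creep '[70,0.7,0,0,0,0,0, 70,1.8,0,0,0,0,0, 70,3,0,0,0,0,0, 70,4.2,0,0,0,0,0, 70,5.4,0,0,0,0,0, 70,6.6,0,0,0,0,0, 70,7.8,0.3,0,0,0,0, 70,9,0.9,0,0,0,0, 70,10.1,1.6,0,0,0,0, 70,11,2.4,0,0,0,0, 70,12,3.2,0,0,0,0, 70,13,4,0,0,0,0]'
python3 -m creep '[70,0.5,0.2,0,0,0,0, 70,0.66,0.27,0,0,0,0, 70,0.66,0.27,0,0,0,0, 70,0.66,0.27,0,0,0,0]'
```

```text
time_s: 27.15
tool_pos: [0.5647, 0.1296, 0.2192]
tool_rot: [180.0, 0.0, 89.9]
force: [0.7, -1.3, 0.6]
grip_width: 0.0702
grasp_force: 0.0
time_s: 27.55
tool_pos: [0.5706, 0.1469, 0.2195]
tool_rot: [-180.0, 0.0, 89.8]
force: [0.3, -0.3, 0.1]
grip_width: 0.07
grasp_force: 0.0
```

```bash
python3 -m creep '[70,0.02,0,1,0,0,0,70,0.02,0,2,0,0,0,70,0.02,0,2.8,0,0,0,70,0.02,0,3.07,0,0,0,70,0.02,0,3.07,0,0,0,40,0.02,0,3.07,0,0,0,30,0.02,0,3.07,0,0,0,20,0.02,0,3.07,0,0,0,20,0.02,0,3.07,0,0,0,20,0.02,0,3.07,0,0,0,20,0.02,0,3.07,0,0,0,20,0.02,0,3.07,0,0,0]' 25
```

```text
time_s: 28.75
tool_pos: [0.571, 0.1496, 0.1276]
tool_rot: [180.0, -0.0, 90.0]
force: [-0.9, 0.1, 1.9]
grip_width: 0.0348
grasp_force: 25.0
```

```bash
python3 -m creep '[20,0,0,-0.5,0,0,0, 20,0,0,-1.3,0,0,0, 20,0.2,0,-2.2,0,0,0, 20,0.8,-0.2,-2.8,0,0,0, 20,1.8,-0.4,-2.8,0,0,0, 20,2.8,-0.6,-2.8,0,0,0, 20,3.8,-0.8,-2.8,0,0,0, 20,4.8,-1,-2.8,0,0,0, 20,5.8,-1.2,-2.8,0,0,0, 20,6.8,-1.4,-2.8,0,0,0, 20,7.8,-1.6,-2.8,0,0,0, 20,8.8,-1.8,-2.8,0,0,0]'
python3 -m creep '[20,0.8,-0.05,0,0,0,0, 20,1.3,-0.05,0,0,0,0, 20,1.43,-0.05,0.2,0,0,0, 20,1.43,-0.05,1,0,0,0, 20,1.43,-0.05,1.8,0,0,0, 20,1.43,-0.05,2.4,0,0,0, 20,1.43,-0.05,2.65,0,0,0, 20,1.43,-0.05,2.7,0,0,0, 20,1.43,-0.05,2.7,0,0,0, 20,1.43,-0.05,2.7,0,0,0]'
```

```text
time_s: 29.95
tool_pos: [0.5163, 0.4146, 0.2117]
tool_rot: [-180.0, 0.0, 90.0]
force: [0.3, -0.6, -1.5]
grip_width: 0.0348
grasp_force: 25.0
time_s: 30.95
tool_pos: [0.5161, 0.4563, 0.1311]
tool_rot: [179.9, -0.0, 89.9]
force: [1.1, -0.6, -2.4]
grip_width: 0.0345
grasp_force: 25.0
```

```bash
python3 -m creep '[20,0,-0.02,0.03,0,0,0, 20,0,-0.02,0.05,0,0,0, 20,0,-0.02,0.05,0,0,0]'
```

```text
time_s: 31.25
tool_pos: [0.515, 0.4568, 0.1296]
tool_rot: [180.0, -0.0, 90.0]
force: [-0.7, -0.5, 0.9]
grip_width: 0.035
grasp_force: 25.0
```

```bash
python3 -m creep '[50,0,0,0,0,0,0, 70,0,0,0,0,0,0, 70,0,0,-0.3,0,0,0, 70,0,0,-1.3,0,0,0, 70,0,0,-2.5,0,0,0, 70,-0.7,0,-3,0,0,0, 70,-1.9,0.2,-3,0,0,0, 70,-3.1,0.4,-3,0,0,0, 70,-4.3,0.6,-3,0,0,0, 70,-5.5,0.9,-3,0,0,0, 70,-6.7,1.2,-3,0,0,0, 70,-7.9,1.5,-3,0,0,0]'
python3 -m creep '[70,-1.2,0.2,0,0,0,0, 70,-2.4,0.34,0,0,0,0, 70,-3.6,0.34,0,0,0,0, 70,-4.8,0.34,0,0,0,0, 70,-5.6,0.34,0,0,0,0, 70,-5.82,0.34,0,0,0,0, 70,-5.82,0.34,0,0,0,0, 70,-5.82,0.34,0,0,0,0]'
```

```text
time_s: 32.45
tool_pos: [0.5601, 0.218, 0.2197]
tool_rot: [179.9, -0.1, 90.0]
force: [-0.8, 0.1, -0.1]
grip_width: 0.07
grasp_force: 0.0
time_s: 33.25
tool_pos: [0.5699, 0.047, 0.2189]
tool_rot: [180.0, -0.1, 90.1]
force: [0.4, -0.4, -0.4]
grip_width: 0.0702
grasp_force: 0.0
```

```bash
python3 -m creep '[70,0,0,1,0,0,0,70,0,0,2,0,0,0,70,0,0,2.5,0,0,0,70,0,0,2.5,0,0,0,70,0,0,2.5,0,0,0,40,0,0,2.5,0,0,0,30,0,0,2.5,0,0,0,20,0,0,2.5,0,0,0,20,0,0,2.5,0,0,0,20,0,0,2.5,0,0,0,20,0,0,2.5,0,0,0,20,0,0,2.5,0,0,0]' 30
```

```text
time_s: 34.45
tool_pos: [0.57, 0.0449, 0.144]
tool_rot: [180.0, -0.0, 90.0]
force: [0.8, 0.7, 0.3]
grip_width: 0.0371
grasp_force: 30.0
```

```bash
python3 -m creep '[20,0,0,-0.5,0,0,0, 20,0,0,-1.3,0,0,0, 20,0.1,0,-2.3,0,0,0, 20,0.5,0,-3.1,0,0,0, 20,1.4,0,-3.3,0,0,0, 20,2.4,0,-3.3,0,0,0, 20,3.4,0,-3.3,0,0,0, 20,4.4,-0.2,-3.3,0,0,0, 20,5.4,-0.6,-3.3,0,0,0, 20,6.4,-1,-3.3,0,0,0, 20,7.4,-1.4,-3.3,0,0,0, 20,8.2,-1.7,-3.3,0,0,0]'
python3 -m creep '[20,0.45,-0.04,0,0,0,0, 20,0.58,-0.04,0,0,0,0, 20,0.58,-0.04,0.3,0,0,0, 20,0.58,-0.04,1.2,0,0,0, 20,0.58,-0.04,2.1,0,0,0, 20,0.58,-0.04,2.8,0,0,0, 20,0.58,-0.04,3.12,0,0,0, 20,0.58,-0.04,3.19,0,0,0, 20,0.58,-0.04,3.19,0,0,0, 20,0.58,-0.04,3.19,0,0,0]'
```

```text
time_s: 35.65
tool_pos: [0.5171, 0.2928, 0.2426]
tool_rot: [-179.9, 0.0, 90.1]
force: [-0.2, 1.0, -4.7]
grip_width: 0.037
grasp_force: 30.0
time_s: 36.65
tool_pos: [0.5186, 0.3083, 0.1481]
tool_rot: [179.9, -0.1, 89.9]
force: [-0.1, -0.9, -3.8]
grip_width: 0.0371
grasp_force: 30.0
```

```bash
python3 -m creep '[20,0,-0.01,0.04,0,0,0, 20,0,-0.01,0.08,0,0,0, 20,0,-0.01,0.08,0,0,0]'
```

```text
time_s: 36.95
tool_pos: [0.5179, 0.3087, 0.1458]
tool_rot: [179.9, -0.1, 90.0]
force: [-1.4, -0.7, 1.6]
grip_width: 0.0372
grasp_force: 30.0
```

```bash
python3 -m creep '[50,0,0,0,0,0,0, 70,0,0,0,0,0,0, 70,0,0,-0.3,0,0,0, 70,0,0,-1.3,0,0,0, 70,0,0,-2.4,0,0,0, 70,-0.7,-0.2,-2.8,0,0,0, 70,-1.9,-0.5,-2.8,0,0,0, 70,-3.1,-0.8,-2.8,0,0,0, 70,-4.3,-1.1,-2.8,0,0,0, 70,-5.5,-1.3,-2.8,0,0,0, 70,-6.6,-1.44,-2.8,0,0,0, 70,-7.03,-1.44,-2.8,0,0,0]'
python3 -m creep '[70,0,0,0,0,0,0, 70,0,0,0.8,0,0,0, 70,0,0,1.6,0,0,0, 70,0,0,2.28,0,0,0, 70,0,0,2.28,0,0,0, 70,0,0,2.28,0,0,0, 40,0,0,2.28,0,0,0, 20,0,0,2.28,0,0,0, 20,0,0,2.28,0,0,0, 20,0,0,2.28,0,0,0, 20,0,0,2.28,0,0,0, 20,0,0,2.28,0,0,0]'
```

```text
time_s: 38.15
tool_pos: [0.4742, 0.0938, 0.2297]
tool_rot: [179.9, -0.1, 89.7]
force: [0.5, 0.6, -0.4]
grip_width: 0.0701
grasp_force: 0.0
time_s: 39.35
tool_pos: [0.4747, 0.0974, 0.1606]
tool_rot: [179.9, -0.0, 89.9]
force: [1.6, 0.2, -0.6]
grip_width: 0.0369
grasp_force: 29.9
```

```bash
python3 -m creep '[20,0,0,-0.5,0,0,0, 20,0,0,-1.3,0,0,0, 20,0,0,-2.3,0,0,0, 20,0,0,-3.3,0,0,0, 20,0.2,0,-4.3,0,0,0, 20,0.8,0,-5,0,0,0, 20,1.7,-0.1,-5.2,0,0,0, 20,2.7,-0.2,-5.2,0,0,0, 20,3.7,-0.3,-5.2,0,0,0, 20,4.7,-0.4,-5.2,0,0,0, 20,5.7,-0.5,-5.2,0,0,0, 20,6.7,-0.56,-5.2,0,0,0]'
python3 -m creep '[20,1,0,0,0,0,0, 20,1.9,0,0,0,0,0, 20,2.5,0,0,0,0,0, 20,2.68,0,0.3,0,0,0, 20,2.68,0,1.1,0,0,0, 20,2.68,0,2.1,0,0,0, 20,2.68,0,3.1,0,0,0, 20,2.68,0,4.1,0,0,0, 20,2.68,0,4.7,0,0,0, 20,2.68,0,5,0,0,0, 20,2.68,0,5.05,0,0,0, 20,2.68,0,5.05,0,0,0]'
```

```text
time_s: 40.55
tool_pos: [0.4561, 0.2991, 0.3143]
tool_rot: [-179.8, 0.1, 90.0]
force: [0.8, 0.1, -6.2]
grip_width: 0.0369
grasp_force: 29.8
time_s: 41.75
tool_pos: [0.4584, 0.3777, 0.1647]
tool_rot: [179.9, 0.1, 89.9]
force: [4.1, -0.7, -8.5]
grip_width: 0.0371
grasp_force: 30.0
```

```bash
python3 -m creep '[20,0.02,-0.01,0.03,0,0,0, 20,0.02,-0.01,0.06,0,0,0, 20,0.02,-0.01,0.06,0,0,0]'
```

```text
time_s: 42.05
tool_pos: [0.4582, 0.3796, 0.1641]
tool_rot: [179.9, -0.1, 89.9]
force: [4.4, -0.8, -3.7]
grip_width: 0.0368
grasp_force: 30.1
```

```bash
python3 - <<'E'
from cell import env
import cv2
c=env.read_camera("wrist");cv2.imwrite("pics/w4.png",c["color"][:,:,::-1])
o=env.get_obs();print(o["force"],o["wrist_torque"],o["tool_pos"])
E
```

```text
[ 4.8122854  -0.97625461 -3.80812247] [-0.42712256 -1.51357648  0.04048917] [0.45820276 0.37960244 0.16405132]
```

View pics/w4.png

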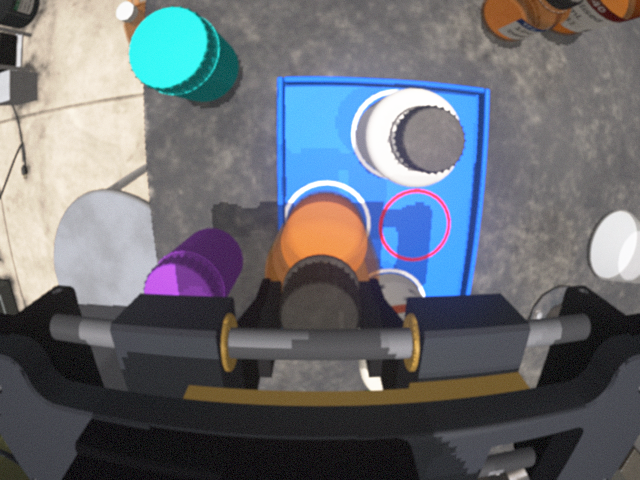

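The amber bottle is inside the tray but pressed against the front wall (+x force). I ease it 2 mm off the wall and then lower it.

```bash
python3 -m creep '[20,0,0.03,-0.05,0,0,0, 20,0,0.06,-0.05,0,0,0, 20,0,0.08,-0.05,0,0,0, 20,0,0.08,-0.05,0,0,0]'
```

```text
time_s: 42.5
tool_pos: [0.4591, 0.3795, 0.1644]
tool_rot: [-179.9, 0.0, 90.0]
force: [2.6, -1.1, -4.9]
grip_width: 0.0369
grasp_force: 30.0
```

```bash
python3 -m creep '[20,0,0.04,0,0,0,0, 20,0,0.08,0,0,0,0, 20,0,0.08,0,0,0,0, 20,0,0.08,0.05,0,0,0, 20,0,0.08,0.08,0,0,0, 20,0,0.08,0.08,0,0,0]'
```

```text
time_s: 43.1
tool_pos: [0.4615, 0.3799, 0.1623]
tool_rot: [-180.0, -0.0, 90.0]
force: [-1.2, -0.1, -2.4]
grip_width: 0.0372
grasp_force: 29.9
```

```bash
python3 -m creep '[20,0,-0.03,0.03,0,0,0, 20,0,-0.03,0.05,0,0,0, 20,0,-0.03,0.05,0,0,0]'
```

```text
time_s: 43.4
tool_pos: [0.4613, 0.3803, 0.1622]
tool_rot: [180.0, -0.1, 90.0]
force: [-2.9, -0.8, 6.1]
grip_width: 0.0372
grasp_force: 29.9
```

Firm contact. I release, rise, withdraw toward the robot's left and check.

```bash
python3 -m creep '[45,0,0,-0.03,0,0,0, 60,0,0,-0.03,0,0,0, 75,0,0,-0.03,0,0,0, 75,0,0,-0.3,0,0,0, 75,0,0,-1.2,0,0,0, 75,0,0,-2.4,0,0,0, 75,-1,0,-3,0,0,0, 75,-2.2,0,-3,0,0,0, 75,-3.4,0,-3,0,0,0, 75,-4.6,0,-3,0,0,0, 75,-5.8,0,-3,0,0,0, 75,-7,0,-3,0,0,0]'
python3 -m creep '[75,-1.2,0,0,0,0,0, 75,-2.4,0,0,0,0,0, 75,-3.6,0,0,0,0,0, 75,-4.8,0,0,0,0,0, 75,-5,0,0,0,0,0]'
python3 - <<'E'
from cell import env
from h import *
c=env.read_camera("top");cv2.imwrite("pics/t5.png",cv2.resize(c["color"][205:350,225:510],None,fx=2.8,fy=2.8)[:,:,::-1])
X=cloud(c);z=X[...,2]
def m(n,lo,hi,x,y):
    k=(c["depth"]>0)&(z>lo)&(z<hi)&(np.hypot(X[...,0]-x,X[...,1]-y)<.04);print(n,k.sum(),circ(X[k]) if k.any() else 0)
m("jar",.152,.175,.478,-.381);m("amber",.151,.17,.458,.378);m("big",.137,.15,.518,.307);m("small",.122,.136,.515,.455);m("vial",.045,.06,.57,.28)
E
```

```text
time_s: 44.6
tool_pos: [0.4612, 0.1677, 0.2513]
tool_rot: [179.9, -0.0, 89.9]
force: [0.8, 0.6, 0.4]
grip_width: 0.0752
grasp_force: 0.0
time_s: 45.1
tool_pos: [0.4612, 0.0142, 0.2515]
tool_rot: [179.9, -0.0, 89.5]
force: [-0.5, -0.3, -0.0]
grip_width: 0.0748
grasp_force: 0.0
jar 198 (0.4769, -0.381, 0.028)
amber 88 (0.4575, 0.3775, 0.0189)
big 71 (0.5172, 0.3072, 0.02)
small 59 (0.5131, 0.4527, 0.0182)
vial 26 (0.5702, 0.2779, 0.0119)
```

View pics/t5.png

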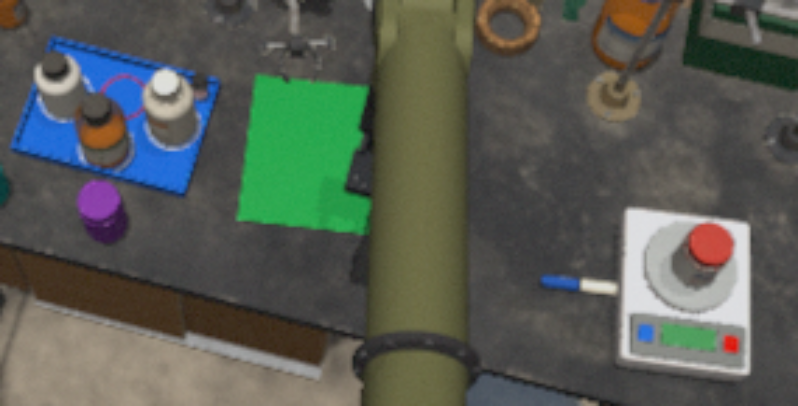

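Each bottle is back within about 2 mm of its starting measurement, with caps at (58,67), (97,107) and (165,82). The jar is centred on the pan, and the vial hasn't moved. I hand the job in.

```bash
python3 -m creep '[75,0,0,0,0,0,0, 75,0,0,0,0,0,0, 75,0,0,0,0,0,0]'; python3 -c "
from cell import env
print(env.sign_off())"
```

```text
time_s: 45.45
tool_pos: [0.4608, 0.0208, 0.2505]
tool_rot: [-180.0, 0.0, 90.1]
force: [0.1, -0.4, 0.3]
grip_width: 0.0748
grasp_force: 0.0
the job is handed in; nothing more can be done
None
```

The job is handed in after about 45 s: the jar stands upright about 1–2 mm from the pan's centre, the three bottles are back within about 2 mm of where they stood, and the vial was not touched; amber pressed lightly on the tray's front wall (about 5 N) and was eased off before release.

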